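# Move the heat to the pot: two toggle switches

## Robot

A 6-joint arm with a two-finger parallel gripper is mounted at the origin on a cart in front of the work surface, level with it; the furniture and walls round the work are solid. World frame = base frame: x ahead of the robot, y to its left, z up, the work surface at z = 0. Lengths are in m, angles in rad, forces in N, time in s.
With the tool pointing down it reaches from about 0.275 to 0.825 m from the base axis. Payload 4.9 kg.
Tool frame: the origin (TCP) lies midway between the tips of the shut fingers; the grasp point (between the pads) lies 19 mm behind it (grip_point_offset is the distance from the TCP to the grasp point, in m); z points along the fingers, y is the line along which they close (so a half turn about z gives the same grasp; the last joint's range is limited). The gripper opens to 85 mm and grips with 20 to 120 N. Pads are 22 mm wide; open, the fingers measure 114 mm over their backs; the gripper's body (76 mm by 85 mm) begins 54 mm behind the grasp point. The pads swing forward as they close: fully open they stand 13 mm farther back than shut.
Start: joints at [-1.401, 0.326, -0.193, 1.052, 0, 1.437], TCP at [0.165, -0.525, 0.231] pointing down, gripper open.
Joint ranges: [-2.65, 2.65], [-0.97, 1.79], [-1.3, 1.35], [-1.93, 2.1], [-1.47, 1.37], [-3.14, 3.14]. Speed limits (rad/s): [2.57, 2.57, 3.14, 3.14, 3.14, 3.14].

## Interface

Orientations are given as a rotation vector (axis times angle).
In Python, from cell import * gives the robot as it stands. Calls block until the motion is done:
- movep(position, orientation): joint-space move of the TCP to a pose.
- move_l(position, velocity=0.15, rot=None, until_force=None): straight line of the TCP; rot=None keeps the orientation; velocity is the mean speed in m/s. With until_force (N) it stops when the force on the tool has changed by that much, and returns True; else False.
- set_joints(angles): joint-space move.
- let_go() and grab(newtons=None): open the fingers fully, or close them until they stop; newtons is the grip in N (None keeps the last).
- sleep(seconds).
- ik(position, orientation): joint angles nearest the present ones, or None.
- get_state(): the state.
- grab_frame(name): name is "side" or "top"; returns a dict with "img" (384x512x3 uint8, red, green, blue), "fx", "fy", "cx", "cy" (pixels), "k1" (the pictures are not rectified: a ray, as slopes to the right and down, at radius r is drawn at 1 + k1 r^2 times it, then the intrinsics apply), "cam_to_world" (4x4, takes a point from camera to world coordinates). Camera axes: x right, y down, z forward; pixel columns grow to the right and rows downward; lengths in m; the calibration is good to about 2 mm. A picture is of the moment at which its call begins. There is no depth.
A pose or a line that the arm cannot do raises MotionError and nothing moves.
- sign_off(): hands the job in; it is judged then, once.
Trained networks look in the newest picture that a camera, given by its name, has taken for a name from the list of things; names that differ only in an ending like _2 or _b are one class to them, and where a whole thing is asked for, a point or a joint stands for the part that bears it (a point fixed in the world has none). Each returns a list of dicts, best first, with "score" (0 to 1); they miss things now and then, are a little off and sometimes report something else, mostly with a low value. They report only what shows in the picture. A call takes as long as a camera call.
- spot_in(camera, name): "centre" ([column, row] in pixels, amid what is visible of it).
- silhouettes(camera, name): "mask" (384x512 bool, what is visible of it) and "centre" ([column, row] in pixels, amid what is visible of it).
- tip_of(camera, name): "centre" ([column, row] in pixels: a listed point, or the origin of a listed thing).
The state is a dict: "clock": time; "q": joint angles; "joint_velocities": joint speeds; "tau": joint torques, N m; "position": TCP position; "eef_rot": TCP orientation; "contact_force": force on the tool from outside, world axes, zero at the start; "wrist_torque": the same for the moment, N m; "finger_gap": opening from 0.0 (shut) to 1.0 (fully open); "grasp_force": force on a finger pad.
Only numpy, scipy, OpenCV 4.12 (cv2) and the standard library are available. Lean on these libraries where they do the work, as an engineer would, in place of code of your own. Each camera call takes 0.05 s, during which the arm holds its last target. There are 200 camera calls.

## Task

The pot stands on one hot plate, but it is the other, empty one that is switched on. With a fingertip, flip the empty plate's toggle lever over towards its front edge (off), and then push the lever of the plate under the pot over towards its back (on), each until it snaps to its stop. The socket cannot feed both, so never have both on at once; leave the pot and the things beside the plates where they stand, and lift nothing.

Things in the scene. Friction and masses are not known exactly. Their poses are not given: they have to be found in the camera images.
- hob_pot: Hot plate under the pot. Held to the worktop by suction feet (immovable): flat white box 320 deep (x) x 220 wide (y) x 40 high; dark round plate 180 across, centre at x +50, top at z 48; toggle lever near its front edge, pivot at x -125, y 0, z 52 (mm). Origin: centre of underside; x to its back, y to its left, z up. Both plates look alike and may stand left or right.
- hob_empty: The empty hot plate. Held to the worktop by suction feet (immovable): flat white box 320 deep (x) x 220 wide (y) x 40 high; dark round plate 180 across, centre at x +50, top at z 48; toggle lever near its front edge, pivot at x -125, y 0, z 52 (mm). Origin: centre of underside; x to its back, y to its left, z up. Both plates look alike and may stand left or right.
- lever_pot (a joint): The pot's hot plate's lever: 10 mm stem, black crossbar (48 long along the plate's y, 16 thick, 70 from pivot to bar axis). 0 = leans to the front by 0.45 rad = OFF stop; 0.9 = leans to the back by 0.45 rad = ON stop; turns about the plate's y. An over-centre spring drives it away from 0.45 to the nearer stop; moving it off a stop takes about 2 N at the bar. Starts at 0 (off).
- lever_empty (a joint): The empty hot plate's lever: 10 mm stem, black crossbar (48 long along the plate's y, 16 thick, 70 from pivot to bar axis). 0 = leans to the front by 0.45 rad = OFF stop; 0.9 = leans to the back by 0.45 rad = ON stop; turns about the plate's y. An over-centre spring drives it away from 0.45 to the nearer stop; moving it off a stop takes about 2 N at the bar. Starts at 0.9 (on).
- lever_pot_bar (a point): Centre of the black crossbar of the pot's hot plate's lever; moves with the lever: hot-plate x = -155, z = 115 when off; x = -125, z = 122 upright; x = -95, z = 115 when on (mm).
- lever_empty_bar (a point): Centre of the black crossbar of the empty hot plate's lever; moves with the lever: hot-plate x = -155, z = 115 when off; x = -125, z = 122 upright; x = -95, z = 115 when on (mm).
- pot: White enamel casserole with a red lid and two side handles, 210 x 252 x 106 mm, standing loose on the round plate (its top is 154 mm above the worktop). Its wall stands about 70 mm behind its hot plate's lever pivot. Origin: centre of its underside.
- salt: Small grey and clear salt shaker, 44 across, 90 high. Stands beside the hot plates, on the worktop; leave it. Origin: centre of its underside.
- timer: Round kitchen timer, 62 across, 44 high. Stands beside the hot plates, on the worktop; leave it. Origin: centre of its underside.
- mug: White mug with a handle, 82 x 121 x 97 mm. Stands beside the hot plates, on the worktop; leave it. Origin: centre of its underside.
- hob_pot_plate (a point): Centre of the top of the round plate under the pot, 48 mm above the worktop.

How it is judged:
On the way, in this order (a step that is already met when the one before it is completed fails the run):
1. the empty hot plate is switched off while the pot's is still off (value of joint each of lever_empty, lever_pot below 0.12 rad), for 0.2 s.
2. the pot's hot plate is switched on, the empty one stays off (value of joint lever_pot above 0.78 rad and value of joint lever_empty below 0.12 rad), for 0.2 s.
At the end, for the whole second after the job is handed in: The pot's hot plate's lever rests at its on stop (above 0.78 rad), the empty one's at its off stop (below 0.12 rad); the pot stands upright and at rest on its plate, within 30 mm of the plate's centre (all of step 2 and horizontal distance between pot and hob_pot_plate below 0.03 m and angle between pot's own z axis and vertical below 0.08 rad and height (world z) of pot above 0.04 m and linear speed of pot below 0.02 m/s); the robot touches nothing.
It fails at once if both hot plates are on at once (both levers past centre to the back) (value of joint each of lever_pot, lever_empty above 0.45 rad).
It fails at once if the pot is moved or lifted by more than 20 mm, or tipped (distance of pot from where it was at the start of the episode above 0.02 m or angle between pot's own z axis and vertical above 0.15 rad).
It fails at once if a thing beside the hot plates is moved or lifted by more than 20 mm, or tipped over (distance of any of salt, timer, mug from where it was at the start of the episode above 0.02 m or angle between any of salt, timer, mug's own z axis and vertical above 0.3 rad).
It also fails if it takes over 43 s, if anything falls off the work surface, if the arm or the gripper's body presses on something with over 40 N, if the wrist force passes 120 N, or if a joint passes its speed limit or range.

## Working session

There is one attempt and no reset: what is moved stays moved. The work goes in short steps, each a Python script; the robot and the scene stay as the last script left them, time stands still between calls to the robot, and variables do not carry over. Pictures are saved under pics/ and viewed, at most 10 in all, crops included, and the job is handed in when it is done.

```bash
mkdir -p pics; cat > h.py <<'E'
from cell import *
import numpy as np, cv2
def ray(f,uv):
    x=np.array([(uv[0]-f["cx"])/f["fx"],(uv[1]-f["cy"])/f["fy"]]); s=x.copy()
    for _ in range(20): s=x/(1+f["k1"]*(s@s))
    T=np.array(f["cam_to_world"]); d=T[:3,:3]@np.array([s[0],s[1],1]); return T[:3,3],d/np.linalg.norm(d)
def atz(f,uv,z):
    o,d=ray(f,uv); return o+d*(z-o[2])/d[2]
E
python3 - <<'E'
from h import *
F={}
for c in("side","top"):
    F[c]=f=grab_frame(c); cv2.imwrite(f"pics/{c}0.png",cv2.cvtColor(f["img"],cv2.COLOR_RGB2BGR))
    print(c,np.round(np.array(f["cam_to_world"])[:3,3],3))
    for n,z in [("lever_pot_bar",.115),("lever_empty_bar",.115),("hob_pot",0),("hob_empty",0),("hob_pot_plate",.048),("pot",.048),("salt",0),("timer",0),("mug",0)]:
        for r in tip_of(c,n)[:2]: print(n,round(r["score"],2),np.round(r["centre"],1),np.round(atz(f,r["centre"],z),3))
print(get_state())
E
```

```text
side [0.423 0.899 0.912]
lever_pot_bar 0.52 [291.  231.4] [0.392 0.173 0.115]
lever_empty_bar 0.41 [276.1 155.4] [ 0.46  -0.213  0.115]
hob_pot 0.63 [241.5 253.3] [0.545 0.18  0.   ]
hob_pot 0.34 [289.5 232.5] [0.393 0.074 0.   ]
hob_empty 0.94 [249.2 175.6] [ 0.567 -0.221  0.   ]
pot 0.6 [257.3 344.9] [0.462 0.499 0.048]
salt 0.72 [255.8 342.6] [0.469 0.471 0.   ]
timer 0.66 [209.2 330.6] [0.597 0.451 0.   ]
mug 0.92 [263.1 138.2] [ 0.535 -0.505  0.   ]
mug 0.61 [243.6 256.5] [0.537 0.193 0.   ]
top [-0.204  0.138  1.398]
lever_pot_bar 0.53 [220.1 219.9] [0.383 0.176 0.115]
lever_pot_bar 0.49 [156.8 197.1] [0.526 0.407 0.115]
hob_pot 0.88 [214.1 201.1] [0.527 0.193 0.   ]
hob_empty 0.59 [303.6 180.7] [ 0.553 -0.204  0.   ]
pot 0.92 [213.6 182.3] [0.59  0.181 0.048]
salt 0.62 [147.7 226.8] [0.46  0.476 0.   ]
timer 0.47 [157.5 198.5] [0.584 0.429 0.   ]
{'clock': 1.0, 'q': array([-1.40123169e+00,  3.26168972e-01, -1.92570101e-01,  1.05201400e+00,
        4.38883136e-05,  1.43661155e+00]), 'joint_velocities': array([ 0.00071104, -0.00024182, -0.00089912,  0.0001966 , -0.00100461,
        0.00012968]), 'tau': array([ 6.55830104e-05, -4.43334281e+01,  2.62762249e+01,  1.09076696e-03,
       -1.71347629e-04, -2.96676816e-08]), 'position': array([ 0.16454217, -0.52484341,  0.23130912]), 'eef_rot': array([3.10538838e+00, 4.75289931e-01, 7.01298341e-05]), 'contact_force': array([ 0.50478293, -0.37301586,  0.24614607]), 'wrist_torque': array([-0.01828351, -0.02484624, -0.01387368]), 'grasp_force': 0.0, 'finger_gap': 0.999152305259291}
```

View pics/top0.png

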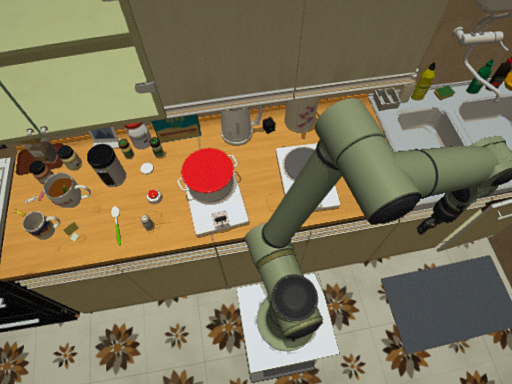

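View pics/side0.png

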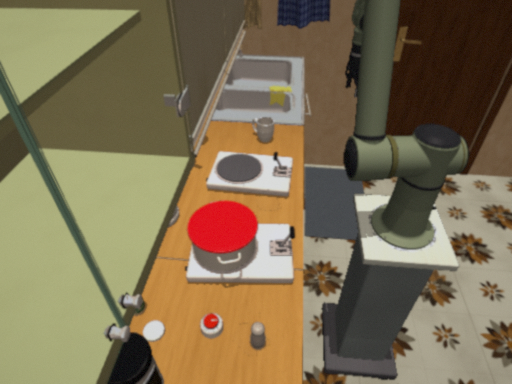

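Top view: the pot's plate is at left (214,200) with its lever bar at about (220,220). The empty plate at (305,180) is partly hidden by the arm. Side view: the pot lever's bar is at about (291,232) leaning to the front, the empty one's at about (276,156) leaning to the back. I need the yaws, so I'll zoom in.

```bash
python3 - <<'E'
import cv2
a=cv2.imread("pics/side0.png")[140:290,180:305]; cv2.imwrite("pics/s1.png",cv2.resize(a,None,fx=4,fy=4,interpolation=cv2.INTER_CUBIC))
a=cv2.imread("pics/top0.png")[135:245,175:350]; cv2.imwrite("pics/t1.png",cv2.resize(a,None,fx=4,fy=4,interpolation=cv2.INTER_CUBIC))
E
```

```text
(no output)
```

View pics/s1.png

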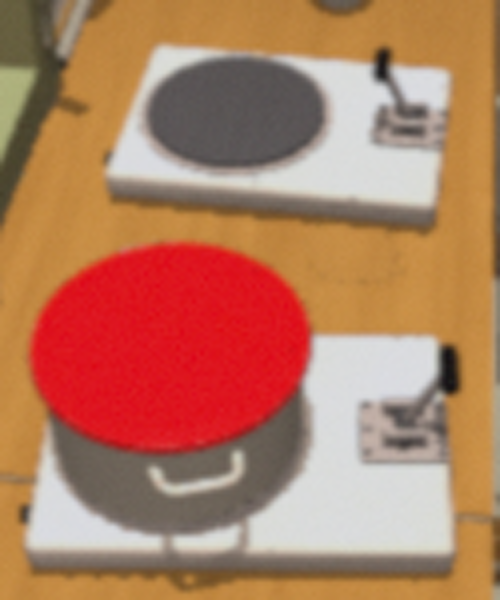

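View pics/t1.png

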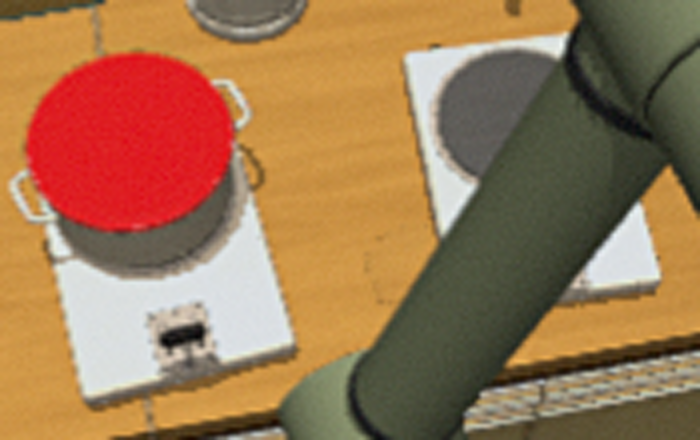

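The side crop shows the top-face corners of both boxes, the empty bar at (382,64) and the pot bar at (449,369), both in crop pixels. The top crop shows the pot bar at (183,334). I'll fit the poses from these.

```bash
python3 - <<'E'
from h import *
from scipy.optimize import least_squares
S=grab_frame("side");T=grab_frame("top")
s=lambda u,v:(S,(u/4-.375+180,v/4-.375+140)); t=lambda u,v:(T,(u/4-.375+175,v/4-.375+135))
B,Fr,L,R=.16,-.16,.11,-.11
obs={"empty":[(s(155,47),(B,R,.04)),(s(450,70),(Fr,R,.04)),(s(437,210),(Fr,L,.04)),(s(108,180),(B,L,.04)),(t(405,52),(B,L,.04)),(t(660,278),(Fr,R,.04)),(s(382,64),(-.095,0,.115))],
"pot":[(s(437,337),(Fr,R,.04)),(s(453,553),(Fr,L,.04)),(s(28,548),(B,L,.04)),(t(85,400),(Fr,L,.04)),(t(296,347),(Fr,R,.04)),(s(449,369),(-.155,0,.115)),(t(183,334),(-.155,0,.115))]}
for k,o in obs.items():
    W=[atz(*a,p[2])[:2] for a,p in o]
    def r(q):
        c,n=np.cos(q[2]),np.sin(q[2]); M=np.array([[c,-n],[n,c]])
        return np.ravel([M@p[:2]+q[:2]-w for (a,p),w in zip(o,W)])
    f=least_squares(r,[.55,0,0],loss="soft_l1",f_scale=.004); print(k,np.round(f.x,4),np.round(f.fun.reshape(-1,2)*1e3,1).tolist())
E
```

```text
empty [ 0.5575 -0.2083 -0.0323] [[2.7, -1.4], [-2.4, -1.0], [-1.7, -3.3], [5.1, -2.3], [1.1, 10.7], [-1.6, -0.3], [-1.5, 5.9]]
pot [0.5435 0.1902 0.0931] [[-3.1, -5.8], [-4.7, -1.6], [4.0, 0.6], [1.3, 4.3], [4.4, -1.4], [-0.4, 1.0], [-1.2, 1.8]]
```

```bash
cat >> h.py <<'E'
H={"empty":(.5575,-.2083,-.0323),"pot":(.5435,.1902,.0931)}
def w(k,x,z,y=0):
    X,Y,a=H[k]; return [X+np.cos(a)*x-np.sin(a)*y,Y+np.sin(a)*x+np.cos(a)*y,z]
def rv(k): a=H[k][2]/2; return [np.pi*np.cos(a),np.pi*np.sin(a),0]
def st(m): s=get_state(); print(m,round(s["clock"],1),np.round(s["position"],3),np.round(s["contact_force"],1))
E
python3 - <<'E'
from h import *
grab(20); k="empty"
movep(w(k,-.058,.24),rv(k)); st("above")
print(move_l(w(k,-.058,.098),.12,until_force=8)); st("down")
print(move_l(w(k,-.134,.098),.06,until_force=14)); st("pushed")
move_l(w(k,-.115,.098),.06); move_l(w(k,-.115,.22),.15); st("up")
for c in("side","top"):
    f=grab_frame(c)
    for n in("lever_empty_bar","lever_pot_bar"):
        for r in tip_of(c,n)[:1]: print(c,n,round(r["score"],2),np.round(atz(f,r["centre"],.115),3))
    a=f["img"][130:290,180:305] if c=="side" else None
    if a is not None: cv2.imwrite("pics/s2.png",cv2.cvtColor(cv2.resize(a,None,fx=3.7,fy=3.7,interpolation=cv2.INTER_CUBIC),cv2.COLOR_RGB2BGR))
print("off expected",w(k,-.155,.115),"on",w(k,-.095,.115))
E
```

```text
above 3.6 [ 0.499 -0.207  0.24 ] [-0.5  0.2 -0.3]
False
down 4.9 [ 0.5   -0.207  0.099] [ 0.4 -0.6  0.6]
False
pushed 6.3 [ 0.425 -0.204  0.098] [ 4.4  0.7 -0.1]
up 7.7 [ 0.442 -0.204  0.219] [ 0.3  0.1 -0.7]
side lever_empty_bar 0.49 [ 0.405 -0.209  0.115]
side lever_pot_bar 0.49 [0.398 0.178 0.115]
off expected [np.float64(0.4025808479456455), np.float64(-0.2032943704931541), 0.115] on [np.float64(0.462549551966686), np.float64(-0.20523203352806219), 0.115]
```

View pics/s2.png

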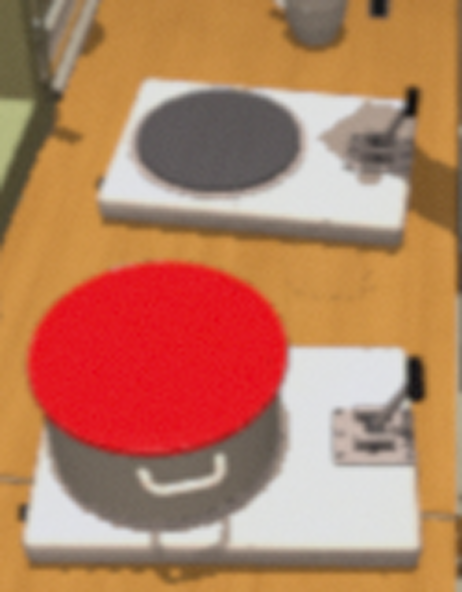

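The empty plate's lever bar at (412,100) now leans to the front, which is off. The pot lever's bar at (415,378) is still off too. The pot lever is next.

```bash
python3 - <<'E'
from h import *
k="pot"
movep(w(k,-.194,.24),rv(k)); st("above")
print(move_l(w(k,-.194,.098),.12,until_force=8)); st("down")
print(move_l(w(k,-.116,.098),.06,until_force=14)); st("pushed")
move_l(w(k,-.135,.098),.06); move_l(w(k,-.135,.24),.15); move_l([.36,0,.28],.2); st("up")
f=grab_frame("side")
for n in("lever_empty_bar","lever_pot_bar"):
    for r in tip_of("side",n)[:1]: print(n,round(r["score"],2),np.round(atz(f,r["centre"],.115),3))
a=f["img"][130:290,180:305]
cv2.imwrite("pics/s3.png",cv2.cvtColor(cv2.resize(a,None,fx=3.7,fy=3.7,interpolation=cv2.INTER_CUBIC),cv2.COLOR_RGB2BGR))
print("on expected",w(k,-.095,.115))
E
```

```text
above 12.6 [0.35  0.172 0.24 ] [-0.9 -0.6 -0.2]
False
down 13.9 [0.351 0.172 0.098] [ 0.5 -0.2  0.2]
False
pushed 15.4 [0.427 0.179 0.098] [-4.   0.1  0.9]Traceback (most recent call last):
  File "<stdin>", line 6, in <module>
cell.MotionError: the arm cannot follow that straight line within its joint ranges
```

```bash
python3 - <<'E'
from h import *
st("now")
if get_state()["position"][2]>.2:
    move_l([.36,.05,.26],.15) if 0 else None
f=grab_frame("side")
for n in("lever_empty_bar","lever_pot_bar"):
    for r in tip_of("side",n)[:1]: print(n,round(r["score"],2),np.round(atz(f,r["centre"],.115),3))
a=f["img"][130:290,180:305]
cv2.imwrite("pics/s3.png",cv2.cvtColor(cv2.resize(a,None,fx=3.7,fy=3.7,interpolation=cv2.INTER_CUBIC),cv2.COLOR_RGB2BGR))
print("on expected",w("pot",-.095,.115))
E
```

```text
now 17.0 [0.409 0.177 0.239] [0.1 0.6 0.4]
lever_pot_bar 0.5 [0.462 0.185 0.115]
on expected [np.float64(0.4489114141813642), np.float64(0.18136827124337637), 0.115]
```

View pics/s3.png

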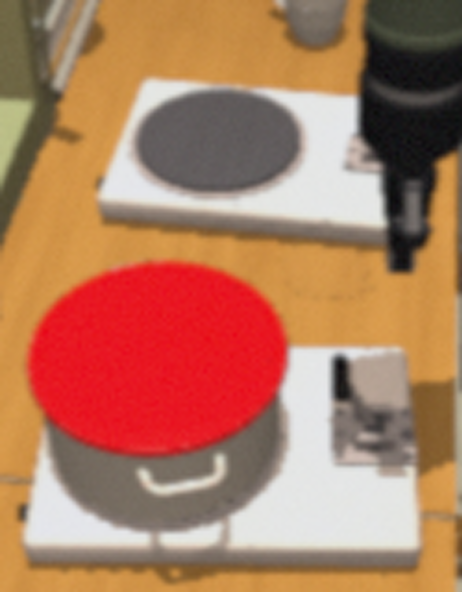

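The pot's lever bar at (340,375) now leans to the back, which is on. The pot hasn't moved, and the gripper hangs clear at z = 0.24. The arm hides the empty plate's lever here, but it was off in the last picture and hasn't been touched since.

```bash
python3 -c "
from cell import *
print(sign_off())"
```

```text
the job is handed in; nothing more can be done
None
```

I flipped the empty plate's lever off first, then the pot's lever on, and handed the job in after about 17 s; the judge's result was not shown, and the arm hid the empty plate's lever in the final picture.

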